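# Zero the parcel scale and point out the tube to weigh

### The arm

A 6-joint arm with a two-finger parallel gripper is mounted at the origin on the work surface. World frame = base frame: x ahead of the robot, y to its left, z up, the work surface at z = 0. Lengths are in mm, angles in rad, forces in N, time in s.
With the tool pointing down it reaches from about 275 to 750 mm from the base axis. Payload 10.2 kg.
Tool frame: the origin (TCP) lies between the finger pads, 19 mm behind the fingertips; this is the grasp point; z points along the fingers, y is the line along which they close (so a half turn about z gives the same grasp; the last joint's range is limited). The gripper opens to 85 mm and grips with 20 to 120 N. Pads are 22 mm wide; open, the fingers measure 114 mm over their backs; the gripper's body (76 mm by 85 mm) begins 54 mm behind the grasp point. The pads swing forward as they close: fully open they stand 13 mm farther back than shut.
Start: joints at [1.125, 0.313, 1.498, -0, 1.331, -0.223], TCP at [116.017, 512.027, 249.994] pointing down, gripper open.
Joint ranges: [-2.94, 2.94], [-0.97, 2.17], [0.19, 2.56], [-1.23, 4.37], [0.02, 3.11], [-2.88, 2.88]. Speed limits (rad/s): [2.39, 2.39, 3.01, 3.14, 3.14, 3.14].

### API

Orientations are given as a unit quaternion [w, x, y, z].
In Python, from rig import ctrl gives the robot as it stands.
- The arm moves only by the tool arm_command, never from a script. Its argument "increments" is a list of rows, each an object with "dr": the turn, a rotation vector about the tool's x, y, z in units of pi/4 rad (1.0 is pi/4 rad), a list of three; "offset": the shift along the tool's x, y, z in units of 120 mm (1.0 is 120 mm), a list of three; "hand": the opening, from -1 (shut) to 1 (fully open). A call has 1 to 8 rows; each row shifts and turns the commanded pose from where the row before left it, along the tool's axes as they then stand; what a row does not reach is not made up. A row lasts 1/10 s, in which the tool goes at most 50 mm and 8.59 degrees, less where a joint would pass 70% of its speed; a pose out of reach is approached as far as the arm can. A call with a number of a shift or a turn outside -1 to 1 is refused whole. A call with a gripper value outside its range is refused whole. The fingers move at their own pace and stop on an object; "grip_force" is the grip in N (left out, the last holds). Time passes only in rows, so rows that do not move let the fingers close. It gives the time, the measured TCP pose, the force, the opening and the grip force at its end, in the units of the state.
- ctrl.sense(): the state, without advancing time (a new reading comes with each control period).
- ctrl.capture(name): name is "scene" or "top" or "wrist"; returns the picture (400x640x3 uint8, red, green, blue); there is no depth.
- ctrl.camera_info(name): a dict with "K" (3x3 intrinsics, pixels), "R" (3x3) and "t" (3): a world point X has camera coordinates R X + t. Camera axes: x right, y down, z forward; pixel columns grow to the right and rows downward; lengths in mm; the calibration is good to about 2 mm. A picture is of the moment at which its call begins: read the wrist's pose just before it. camera_info takes no time and is no camera call; for the wrist camera it gives the pose at the moment of the call.
- ctrl.finish_job(): hands the job in; it is judged then, once.
The state is a dict: "time_s": time; "joints": joint angles; "dq": joint speeds; "tau": joint torques, N m; "eef_pos": TCP position; "ee_rot": TCP orientation; "force": force on the tool from outside, world axes, zero at the start; "wrist_torque": the same for the moment, N m; "grip_width": opening from 0.0 (shut) to 1.0 (fully open); "grip_force": force on a finger pad.
Only numpy, scipy, OpenCV 4.12 (cv2) and the standard library are available. Lean on these libraries where they do the work, as an engineer would, in place of code of your own. Each camera call takes 0.05 s, during which the arm holds its last target. There are 200 camera calls.

### The job

Show the packer what to weigh and where: press the green button on the scale all the way down and let it come up to zero the scale, then point down at the red-capped tube with the fingertips a few centimetres above the middle of its cap and hold there for two seconds, then point down in the same way at the middle of the scale's steel platform for two seconds and finish still pointing there. Only the green button is pressed: touch neither the tubes nor the platform, bring the fingertips down close over no other tube, and leave the blue button and everything else where it is.

Things in the scene. Friction and masses are not known exactly. Their poses are not given: they have to be found in the camera images.
- zero (a joint): green round push button on the scale's console, left one as seen from the robot, 32 mm across, sprung; value is how far it is pressed, 0 up to 0.006 m fully down; about 5 N presses it fully
- zero_top (a point): centre of the top of the green button (moves with it); press straight down from above. Its black housing stands on the scale's case
- power (a joint): blue round push button on the same console, right one as seen from the robot, 160 mm from the green one; same size and stroke; not to be pressed
- scale: grey parcel scale, 300 mm (its x) by 260 mm (its y), 48 mm high without the pan and buttons, fixed to the table; origin at the centre of its underside, its console and display on the -x side, towards the robot
- pan_middle (a point): middle of the top of the scale's flat steel weighing platform, 200 mm (scale's x) by 240 mm (scale's y), 66 mm above the table
- red_cap (a point): centre of the top of the red end cap of the red-capped tube
- tube_red: loose cardboard tube standing on end with a red plastic end cap 64 mm across on top, 170 mm tall in all; origin at the centre of its underside, z up
- tube_blue: loose cardboard tube standing on end with a blue plastic end cap 64 mm across on top, 200 mm tall in all; origin at the centre of its underside, z up
- tube_yellow: loose cardboard tube standing on end with a yellow plastic end cap 64 mm across on top, 150 mm tall in all; origin at the centre of its underside, z up
- tube_green: loose cardboard tube standing on end with a green plastic end cap 64 mm across on top, 180 mm tall in all; origin at the centre of its underside, z up
- dispenser: loose red hand tape dispenser, 170 mm long (its x), 30 mm wide, 93 mm high, origin under its middle
- tape_roll: loose yellow roll of tape lying flat, 90 mm across, 48 mm high, origin under its middle
- spray: loose white bottle, 60 mm across, 170 mm tall, origin under its middle
- marker: loose black marker lying on the table along its x, 134 mm long, 14 mm thick, origin under its middle
- pan: the scale's steel weighing platform, a 12 mm thick plate fixed on the scale; origin 18 mm below point pan_middle; not to be touched

How it is judged (in metres and radians):
On the way, in this order (a step that is already met when the one before it is completed fails the run):
1. the green button is pressed down by the fingers, at least 4.5 of its 6 mm (value of joint zero above 0.0045 m and contact force between the fingers and scale above 1 N), for 0.05 s.
2. the green button is up again and the tool points down at the red cap for 1.5 s: tool point 20 to 100 mm above the cap's top, within 28 mm of its middle sideways (value of joint zero below 0.0015 m and horizontal distance between the grasp point and red_cap below 0.028 m and z of the grasp point in the frame of red_cap between 0.02 and 0.1 m and angle between the grasp point's own z axis and vertical above 2.2 rad), for 1.5 s.
3. the tool points down at the weighing platform for 1.5 s: tool point 20 to 100 mm above it, within 60 mm of its middle sideways (value of joint zero below 0.0015 m and horizontal distance between the grasp point and pan_middle below 0.06 m and z of the grasp point in the frame of pan_middle between 0.02 and 0.1 m and angle between the grasp point's own z axis and vertical above 2.2 rad), for 1.5 s.
At the end, for the whole second after the job is handed in: The tool point still hovers 20 to 100 mm above the platform and within 60 mm of its middle, tool within about 50 degrees of straight down; both buttons are up; the tubes stand upright and no loose thing is more than 10 mm from where it began (all of step 3 and value of joint power below 0.0015 m and distance of each of tube_red, tube_blue, tube_yellow, tube_green, dispenser, tape_roll, spray, marker from where it was at the start of the episode below 0.01 m and angle between each of tube_red, tube_blue, tube_yellow, tube_green's own z axis and vertical below 0.1 rad); the robot touches nothing.
It fails at once if the robot touches a tube (contact force between any of the fingers, the arm and tube_red above 0.3 N or contact force between any of the fingers, the arm and tube_blue above 0.3 N or contact force between any of the fingers, the arm and tube_yellow above 0.3 N or contact force between any of the fingers, the arm and tube_green above 0.3 N).
It fails at once if the robot, or any loose thing, touches the weighing platform (contact force between anything else and pan above 0.3 N).
It fails at once if the blue button is pressed (value of joint power above 0.002 m).
It fails at once if the tool points at another tube: tool point less than 55 mm above the cap of the blue, yellow or green one and within 25 mm of its middle ((horizontal distance between the grasp point and tube_blue below 0.025 m and z of the grasp point in the frame of tube_blue below 0.255 m) or (horizontal distance between the grasp point and tube_yellow below 0.025 m and z of the grasp point in the frame of tube_yellow below 0.205 m) or (horizontal distance between the grasp point and tube_green below 0.025 m and z of the grasp point in the frame of tube_green below 0.235 m)).
It fails at once if a loose thing is pushed, lifted or carried more than 20 mm (distance of any of tube_red, tube_blue, tube_yellow, tube_green, dispenser, tape_roll, spray, marker from where it was at the start of the episode above 0.02 m).
It also fails if it takes over 56 s, if anything falls off the work surface, if the arm or the gripper's body presses on something with over 40 N, if the wrist force passes 120 N, or if a joint passes its speed limit or range.

## Working session

There is one attempt and no reset: what is moved stays moved. The work goes in short steps, Python scripts to look and compute and a tool call to move; the robot and the scene stay as the last step left them, time stands still between calls to the robot, and variables do not carry over. Pictures are saved under pics/ and viewed, at most 10 in all, crops included, and the job is handed in when it is done.

Besides the shell and the picture viewer there is one more tool, called after "Call:" as name([rows], argument=value, ...), one row to a line, values as JSON. arm_command: Moves the arm, as the interface text tells. Shifts and turns lie within -1 to 1; 1 stands for 120 mm of shift or pi/4 rad of turn. Its arguments: {"type":"object","properties":{"increments":{"type":"array"},"grip_force":{"type":"number"}},"required":["increments"]}

```bash
mkdir -p pics; python3 - <<'E'
from rig import ctrl
import cv2
s=ctrl.sense();print(s['time_s'],s['eef_pos'],s['ee_rot'],s['grip_width'])
for n in("scene","top"):
    cv2.imwrite(f"pics/{n}0.png",ctrl.capture(n)[:,:,::-1]);c=ctrl.camera_info(n);print(n,c)
E
```

```text
0.0 [115.91695996 511.79089488 249.40777109] [-2.04739138e-04  1.11167500e-01  9.93801449e-01 -6.51614477e-04] 0.9996119901025801
scene {'K': array([[378.09327919,   0.        , 323.31126303],
       [  0.        , 378.09327919, 189.09022709],
       [  0.        ,   0.        ,   1.        ]]), 'R': array([[-0.50279116,  0.86432918, -0.01166731],
       [ 0.75184052,  0.43061512, -0.49930596],
       [-0.42654059, -0.25981858, -0.86634718]]), 't': array([ 336.15367018, -371.15714031, 1463.05438702])}
top {'K': array([[483.73488664,   0.        , 325.50196814],
       [  0.        , 483.73488664, 197.70063649],
       [  0.        ,   0.        ,   1.        ]]), 'R': array([[-0.02515871, -0.9996773 , -0.00351105],
       [-0.9953983 ,  0.02537555, -0.09240291],
       [ 0.09246218,  0.00117016, -0.99571551]]), 't': array([ -13.95708313,  603.97100926, 1170.04002256])}
```

View pics/scene0.png

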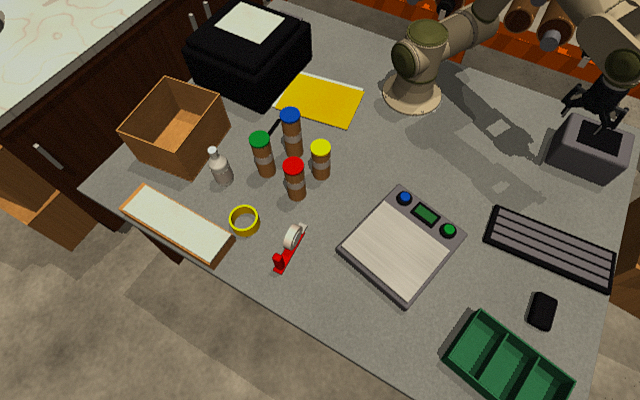

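View pics/top0.png

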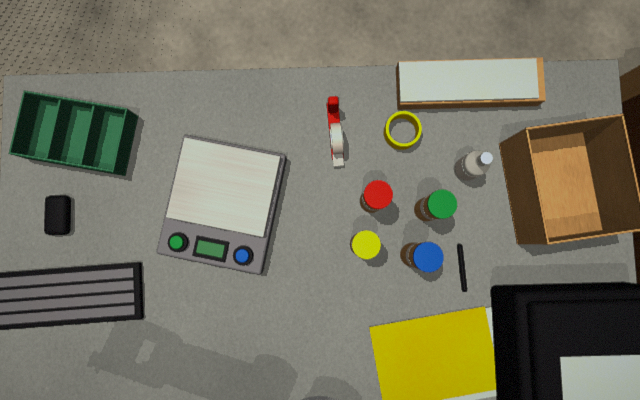

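Scene view: green button (449,230), blue button (404,198), red cap (293,165). Top view: green button (177,242), blue button (243,256), red cap (378,195), yellow cap (366,245), blue cap (428,257), green cap (441,205), and pan corners (185,137), (284,153), (263,237), (166,218).

```bash
cat > h.py <<'E'
import numpy as np, cv2
from rig import ctrl
C={n:ctrl.camera_info(n) for n in("scene","top")}
def ray(n,p):
    c=C[n];o=-c['R'].T@c['t'];d=c['R'].T@np.linalg.solve(c['K'],[p[0],p[1],1.]);return o,d
def at(n,p,z):
    o,d=ray(n,p);return o+d*(z-o[2])/d[2]
def tri(a,b):
    o1,d1=ray("top",a);o2,d2=ray("scene",b)
    s=np.linalg.lstsq(np.c_[d1,-d2],o2-o1,rcond=None)[0]
    p,q=o1+s[0]*d1,o2+s[1]*d2;return (p+q)/2,np.linalg.norm(p-q)
def cen(n,p,hue,r=18):
    h=cv2.cvtColor(cv2.imread(f"pics/{n}0.png"),cv2.COLOR_BGR2HSV).astype(int)
    d=abs(h[...,0]-hue);d=np.minimum(d,180-d)
    m=((d<12)&(h[...,1]>150)&(h[...,2]>60)).astype('uint8')
    k,l,st,ce=cv2.connectedComponentsWithStats(m)
    i=l[p[1],p[0]];return ce[i],st[i]
E
python3 - <<'E'
from h import *
for nm,t,s,hue in[("gbtn",(177,242),(449,230),65),("bbtn",(243,256),(404,198),108),("red",(378,195),(293,165),0),("yel",(366,245),(320,146),30),("blu",(428,257),(290,115),108),("grn",(441,205),(259,139),65)]:
    a,sa=cen("top",t,hue);b,sb=cen("scene",s,hue)
    X,e=tri(a,b);print(nm,a.round(1),sa,b.round(1),sb,X.round(1),round(e,1))
    z=dict(red=170,yel=150,blu=200,grn=180).get(nm,X[2]);print("   ",at("top",a,z).round(1),at("scene",b,z).round(1))
P=np.array([at("top",p,66) for p in[(185,137),(284,153),(263,237),(166,218)]]);print(P.round(),P.mean(0),np.linalg.norm(P-np.roll(P,1,0),axis=1))
for n,p in[("disp",(335,130)),("roll",(403,131)),("spray",(470,165))]:print(n,at("top",p,40).round())
a=cv2.imread("pics/top0.png")[130:275,150:300];b=cv2.imread("pics/top0.png")[130:275,310:460]
cv2.imwrite("pics/c.png",cv2.resize(np.hstack([a,b]),None,fx=2.6,fy=2.6,interpolation=cv2.INTER_CUBIC))
E
```

```text
gbtn [175.9 242. ] [170 236  13  13 142] [449.  228.6] [444 224  11  10  89] [503.1 329.2  67.2] 0.5
    [503.2 328.9  67.2] [503.  329.4  67.2]
bbtn [241.6 255.3] [235 249  14  14 153] [404.7 196.1] [400 192  10  10  79] [467.7 173.   67.1] 0.1
    [467.7 173.   67.1] [467.6 173.1  67.1]
red [377.7 194.4] [363 180  30  30 668] [292.7 165.5] [282 156  22  20 349] [ 594.9 -143.8  166.4] 0.1
    [ 594.6 -143.4  170. ] [ 596.8 -142.3  170. ]
yel [365.8 244.3] [352 230  29  29 658] [320.  147.5] [310 139  21  18 306] [ 486.6 -115.8  144.9] 0.4
    [ 486.7 -115.6  150. ] [ 489.7 -113.6  150. ]
blu [427.7 256.6] [413 242  30  30 714] [289.4 114.5] [280 107  20  16 262] [ 457.8 -240.6  196.7] 0.8
    [ 458.1 -240.3  200. ] [ 459.9 -238.4  200. ]
grn [441.8 203.7] [428 190  29  28 648] [258.6 138.6] [249 131  20  17 277] [ 570.1 -280.4  177.6] 0.1
    [ 569.9 -279.8  180. ] [ 571.5 -279.1  180. ]
[[757. 308.  66.]
 [711.  68.  66.]
 [510. 122.  66.]
 [561. 353.  66.]] [634.55215051 212.84732255  66.        ] [200.82364725 244.00613066 208.2416045  236.94053389]
disp [771. -57.  40.]
roll [ 764. -226.   40.]
spray [ 674. -387.   40.]
```

View pics/c.png

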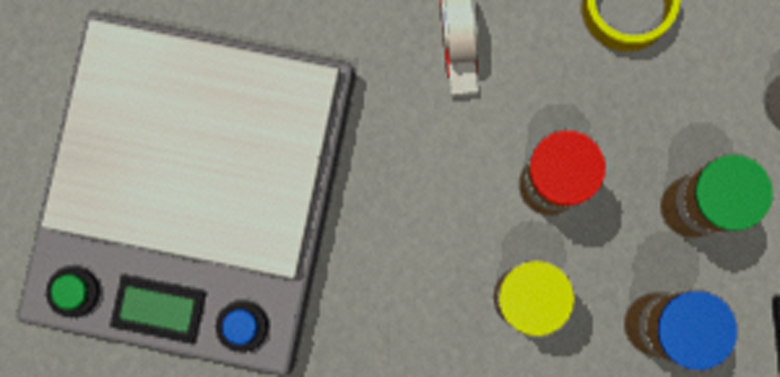

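The crop confirms the positions. The buttons measure 160 mm apart and the pan 200×240, both as given. Next I move above the green button with the fingers shut.

Call:
arm_command([
  {"dr": [0, 0, 0], "offset": [-0.2, -0.04, 0], "hand": -1},
  {"dr": [0, 0, 0], "offset": [-0.38, -0.085, 0], "hand": -1},
  {"dr": [0, 0, 0], "offset": [-0.38, -0.085, 0], "hand": -1},
  {"dr": [0, 0, 0], "offset": [-0.38, -0.085, 0], "hand": -1},
  {"dr": [0, 0, 0], "offset": [-0.38, -0.085, 0], "hand": -1},
  {"dr": [0, 0, 0], "offset": [-0.38, -0.085, 0], "hand": -1},
  {"dr": [0, 0, 0], "offset": [-0.38, -0.085, 0], "hand": -1},
  {"dr": [0, 0, 0], "offset": [-0.38, -0.085, 0], "hand": -1},
])

```text
time_s: 0.9
eef_pos: [435.4, 360.7, 249.7]
ee_rot: [-0.0, 0.111, 0.994, -0.0]
force: [0.2, 1.5, 0.2]
grip_width: 0.005
grip_force: 0.0
```

Call:
arm_command([
  {"dr": [0, 0, 0], "offset": [-0.38, -0.085, 0.2], "hand": -1},
  {"dr": [0, 0, 0], "offset": [-0.24, -0.05, 0.3], "hand": -1},
  {"dr": [0, 0, 0], "offset": [0, 0, 0.3], "hand": -1},
  {"dr": [0, 0, 0], "offset": [0, 0, 0], "hand": -1},
  {"dr": [0, 0, 0], "offset": [0, 0, 0], "hand": -1},
])

```text
time_s: 1.4
eef_pos: [500.7, 330.9, 155.9]
ee_rot: [-0.0, 0.111, 0.994, -0.0]
force: [0.6, 0.9, 1.2]
grip_width: -0.002
grip_force: 0.0
```

```bash
cat >> h.py <<'E'
def to(*X):
    from scipy.spatial.transform import Rotation as R
    s=ctrl.sense();q=s['ee_rot'];r=R.from_quat([*q[1:],q[0]])
    print(s['time_s'],s['eef_pos'].round(1),s['force'].round(2),s['grip_width'],"units",(r.inv().apply(np.array(X)-s['eef_pos'])/120).round(3))
E
python3 - <<'E'
from h import *
to(503,329,95)
im=ctrl.capture("wrist");cv2.imwrite("pics/w1.png",im[:,:,::-1])
cv2.imwrite("pics/s1.png",cv2.resize(ctrl.capture("scene")[120:320,300:520,::-1],None,fx=3,fy=3,interpolation=cv2.INTER_CUBIC))
E
```

```text
1.4 [500.7 330.9 155.9] [0.55 0.85 1.16] -0.0015933324451553109 units [-0.022 -0.011  0.508]
```

View pics/w1.png

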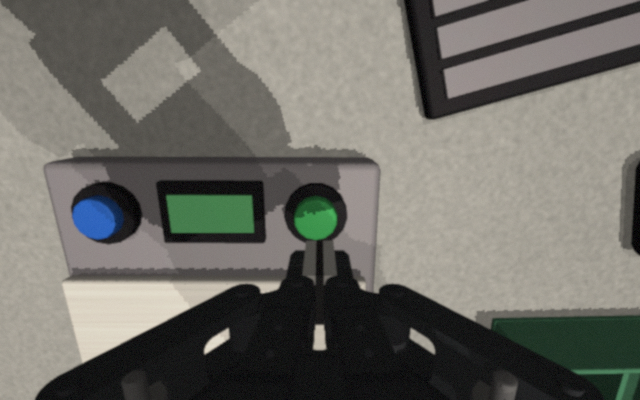

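View pics/s1.png

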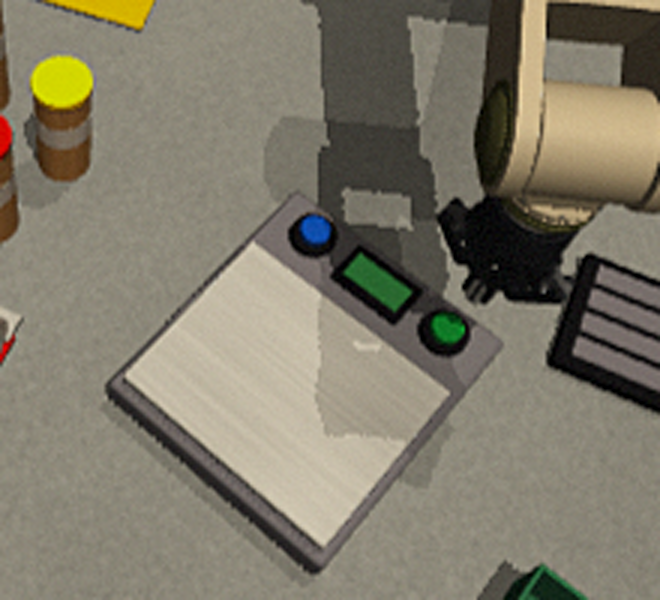

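The wrist view shows the green button at (316,217), in line with the shut fingers (column 319). The scene crop shows the gripper above the green button and nothing disturbed. Next I lower towards it.

Call:
arm_command([
  {"dr": [0, 0, 0], "offset": [-0.022, -0.011, 0.25], "hand": -1},
  {"dr": [0, 0, 0], "offset": [0, 0, 0.2], "hand": -1},
  {"dr": [0, 0, 0], "offset": [0, 0, 0.05], "hand": -1},
  {"dr": [0, 0, 0], "offset": [0, 0, 0], "hand": -1},
])

```text
time_s: 1.9
eef_pos: [503.2, 329.2, 96.2]
ee_rot: [0.0, 0.111, 0.994, 0.0]
force: [-0.3, 0.8, 0.2]
grip_width: 0.003
grip_force: 0.0
```

Call:
arm_command([
  {"dr": [0, 0, 0], "offset": [0, 0, 0.025], "hand": -1},
  {"dr": [0, 0, 0], "offset": [0, 0, 0.025], "hand": -1},
  {"dr": [0, 0, 0], "offset": [0, 0, 0.025], "hand": -1},
  {"dr": [0, 0, 0], "offset": [0, 0, 0], "hand": -1},
])

```text
time_s: 2.3
eef_pos: [503.5, 329.0, 86.6]
ee_rot: [0.001, 0.111, 0.994, 0.0]
force: [0.9, 0.4, 4.2]
grip_width: -0.002
grip_force: 1.3
```

Call:
arm_command([
  {"dr": [0, 0, 0], "offset": [0, 0, 0.017], "hand": -1},
  {"dr": [0, 0, 0], "offset": [0, 0, 0], "hand": -1},
])

```text
time_s: 2.5
eef_pos: [503.5, 329.0, 84.4]
ee_rot: [0.001, 0.111, 0.994, 0.0]
force: [0.5, 1.1, 4.7]
grip_width: -0.001
grip_force: 1.9
```

Call:
arm_command([
  {"dr": [0, 0, 0], "offset": [0, 0, 0.017], "hand": -1},
  {"dr": [0, 0, 0], "offset": [0, 0, 0], "hand": -1},
])

```text
time_s: 2.7
eef_pos: [503.5, 329.0, 82.7]
ee_rot: [0.001, 0.111, 0.994, 0.0]
force: [0.3, 1.0, 6.6]
grip_width: 0.001
grip_force: 3.5
```

Call:
arm_command([
  {"dr": [0, 0, 0], "offset": [0, 0, 0.017], "hand": -1},
  {"dr": [0, 0, 0], "offset": [0, 0, 0], "hand": -1},
])

```text
time_s: 2.9
eef_pos: [503.6, 329.0, 82.5]
ee_rot: [0.001, 0.111, 0.994, 0.0]
force: [-5.6, -1.7, 20.5]
grip_width: -0.004
grip_force: 10.8
```

The button has bottomed out: the force jumped to 20 N with no further travel. I lift off.

Call:
arm_command([
  {"dr": [0, 0, 0], "offset": [0, 0, -0.1], "hand": -1},
  {"dr": [0, 0, 0], "offset": [0, 0, -0.3], "hand": -1},
  {"dr": [0, 0, 0], "offset": [0, 0, -0.38], "hand": -1},
  {"dr": [0, 0, 0], "offset": [0, 0, -0.38], "hand": -1},
  {"dr": [0, 0, 0], "offset": [0, 0, -0.26], "hand": -1},
  {"dr": [0, 0, 0], "offset": [0, 0, 0], "hand": -1},
])

```text
time_s: 3.5
eef_pos: [504.1, 329.1, 254.8]
ee_rot: [0.003, 0.111, 0.994, 0.002]
force: [-0.5, 0.4, 0.0]
grip_width: -0.004
grip_force: 0.0
```

```bash
python3 -c "
from h import *
to(595.5,-143,250)"
```

```text
3.5 [504.1 329.1 254.8] [-0.46  0.39  0.  ] -0.004041994497378442 units [-1.612 -3.669  0.035]
```

Call:
arm_command([
  {"dr": [0, 0, 0], "offset": [-0.08, -0.18, 0], "hand": -1},
  {"dr": [0, 0, 0], "offset": [-0.15, -0.34, 0], "hand": -1},
  {"dr": [0, 0, 0], "offset": [-0.15, -0.34, 0], "hand": -1},
  {"dr": [0, 0, 0], "offset": [-0.15, -0.34, 0], "hand": -1},
  {"dr": [0, 0, 0], "offset": [-0.15, -0.34, 0], "hand": -1},
  {"dr": [0, 0, 0], "offset": [-0.15, -0.34, 0], "hand": -1},
  {"dr": [0, 0, 0], "offset": [-0.15, -0.34, 0], "hand": -1},
  {"dr": [0, 0, 0], "offset": [-0.15, -0.34, 0], "hand": -1},
])

```text
time_s: 4.3
eef_pos: [567.0, -2.7, 249.2]
ee_rot: [-0.001, 0.111, 0.994, 0.0]
force: [1.5, 0.7, -0.4]
grip_width: 0.003
grip_force: 0.0
```

Call:
arm_command([
  {"dr": [0, 0, 0], "offset": [-0.15, -0.34, 0], "hand": -1},
  {"dr": [0, 0, 0], "offset": [-0.15, -0.34, 0], "hand": -1},
  {"dr": [0, 0, 0], "offset": [-0.12, -0.28, 0], "hand": -1},
  {"dr": [0, 0, 0], "offset": [-0.06, -0.14, 0], "hand": -1},
  {"dr": [0, 0, 0], "offset": [0, 0, 0], "hand": -1},
])

```text
time_s: 4.8
eef_pos: [594.2, -144.0, 249.0]
ee_rot: [-0.001, 0.112, 0.994, 0.0]
force: [-0.2, 0.3, -0.3]
grip_width: 0.002
grip_force: 0.0
```

```bash
python3 -c "
from h import *
to(595.5,-143,235)
cv2.imwrite('pics/w2.png',ctrl.capture('wrist')[:,:,::-1])"
```

```text
4.8 [ 594.2 -144.   249. ] [-0.22  0.3  -0.26] 0.0018051463381970603 units [-0.009  0.01   0.116]
```

View pics/w2.png

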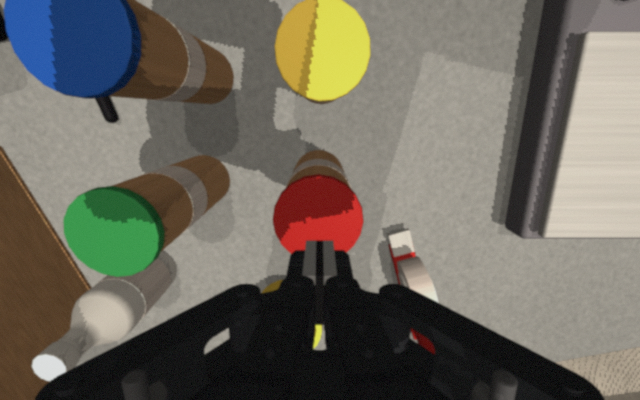

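The wrist view shows the red cap centred at about (318,217), in line with the fingers, with the other tubes clear. I lower 16 mm and hold for 2 s.

Call:
arm_command([
  {"dr": [0, 0, 0], "offset": [-0.01, 0.01, 0.07], "hand": -1},
  {"dr": [0, 0, 0], "offset": [0, 0, 0.06], "hand": -1},
  {"dr": [0, 0, 0], "offset": [0, 0, 0], "hand": -1},
  {"dr": [0, 0, 0], "offset": [0, 0, 0], "hand": -1},
  {"dr": [0, 0, 0], "offset": [0, 0, 0], "hand": -1},
  {"dr": [0, 0, 0], "offset": [0, 0, 0], "hand": -1},
  {"dr": [0, 0, 0], "offset": [0, 0, 0], "hand": -1},
  {"dr": [0, 0, 0], "offset": [0, 0, 0], "hand": -1},
])

```text
time_s: 5.65
eef_pos: [596.0, -141.4, 235.0]
ee_rot: [0.0, 0.111, 0.994, -0.0]
force: [-0.2, 0.1, -0.2]
grip_width: 0.002
grip_force: 0.0
```

Call:
arm_command([
  {"dr": [0, 0, 0], "offset": [0, 0, 0], "hand": -1},
  {"dr": [0, 0, 0], "offset": [0, 0, 0], "hand": -1},
  {"dr": [0, 0, 0], "offset": [0, 0, 0], "hand": -1},
  {"dr": [0, 0, 0], "offset": [0, 0, 0], "hand": -1},
  {"dr": [0, 0, 0], "offset": [0, 0, 0], "hand": -1},
  {"dr": [0, 0, 0], "offset": [0, 0, 0], "hand": -1},
  {"dr": [0, 0, 0], "offset": [0, 0, 0], "hand": -1},
  {"dr": [0, 0, 0], "offset": [0, 0, 0], "hand": -1},
])

```text
time_s: 6.45
eef_pos: [595.9, -141.4, 234.8]
ee_rot: [-0.0, 0.111, 0.994, -0.0]
force: [-1.0, -0.1, -0.3]
grip_width: 0.001
grip_force: 0.0
```

Call:
arm_command([
  {"dr": [0, 0, 0], "offset": [0, 0, 0], "hand": -1},
  {"dr": [0, 0, 0], "offset": [0, 0, 0], "hand": -1},
  {"dr": [0, 0, 0], "offset": [0, 0, 0], "hand": -1},
  {"dr": [0, 0, 0], "offset": [0, 0, 0], "hand": -1},
  {"dr": [0, 0, 0], "offset": [0, 0, 0], "hand": -1},
  {"dr": [0, 0, 0], "offset": [0, 0, 0], "hand": -1},
  {"dr": [0, 0, 0], "offset": [0, 0, 0], "hand": -1},
  {"dr": [0, 0, 0], "offset": [0, 0, 0], "hand": -1},
])

```text
time_s: 7.25
eef_pos: [595.9, -141.4, 234.8]
ee_rot: [-0.0, 0.111, 0.994, -0.0]
force: [0.2, -0.0, -0.2]
grip_width: 0.003
grip_force: 0.0
```

```bash
python3 -c "
from h import *
to(634.5,213,236)"
```

```text
7.25 [ 595.9 -141.4  234.8] [ 0.17 -0.03 -0.24] 0.002902012772553525 units [ 0.339  2.951 -0.01 ]
```

Call:
arm_command([
  {"dr": [0, 0, 0], "offset": [0, 0.1, -0.1], "hand": -1},
  {"dr": [0, 0, 0], "offset": [0.04, 0.3, 0], "hand": -1},
  {"dr": [0, 0, 0], "offset": [0.05, 0.38, 0], "hand": -1},
  {"dr": [0, 0, 0], "offset": [0.05, 0.38, 0], "hand": -1},
  {"dr": [0, 0, 0], "offset": [0.05, 0.38, 0], "hand": -1},
  {"dr": [0, 0, 0], "offset": [0.05, 0.38, 0], "hand": -1},
  {"dr": [0, 0, 0], "offset": [0.05, 0.38, 0], "hand": -1},
  {"dr": [0, 0, 0], "offset": [0.04, 0.38, 0], "hand": -1},
])

```text
time_s: 8.05
eef_pos: [628.1, 183.9, 248.1]
ee_rot: [0.001, 0.111, 0.994, 0.0]
force: [0.9, -0.1, 0.1]
grip_width: 0.003
grip_force: 0.0
```

Call:
arm_command([
  {"dr": [0, 0, 0], "offset": [0.01, 0.2, 0.1], "hand": -1},
  {"dr": [0, 0, 0], "offset": [0, 0.07, 0.2], "hand": -1},
  {"dr": [0, 0, 0], "offset": [0, 0, 0.3], "hand": -1},
  {"dr": [0, 0, 0], "offset": [0, 0, 0.2], "hand": -1},
  {"dr": [0, 0, 0], "offset": [0, 0, 0.1], "hand": -1},
  {"dr": [0, 0, 0], "offset": [0, 0, 0], "hand": -1},
])

```text
time_s: 8.65
eef_pos: [633.9, 213.3, 138.2]
ee_rot: [-0.001, 0.111, 0.994, -0.0]
force: [-0.4, 0.6, -0.1]
grip_width: -0.003
grip_force: 0.0
```

```bash
python3 -c "
from h import *
to(634.5,213,130)"
```

```text
8.65 [633.9 213.3 138.2] [-0.43  0.57 -0.12] -0.0031509032966815214 units [-0.005 -0.001  0.068]
```

Call:
arm_command([
  {"dr": [0, 0, 0], "offset": [0, 0, 0.07], "hand": -1},
  {"dr": [0, 0, 0], "offset": [0, 0, 0], "hand": -1},
  {"dr": [0, 0, 0], "offset": [0, 0, 0], "hand": -1},
  {"dr": [0, 0, 0], "offset": [0, 0, 0], "hand": -1},
  {"dr": [0, 0, 0], "offset": [0, 0, 0], "hand": -1},
  {"dr": [0, 0, 0], "offset": [0, 0, 0], "hand": -1},
  {"dr": [0, 0, 0], "offset": [0, 0, 0], "hand": -1},
  {"dr": [0, 0, 0], "offset": [0, 0, 0], "hand": -1},
])

```text
time_s: 9.45
eef_pos: [634.4, 212.9, 130.5]
ee_rot: [0.0, 0.111, 0.994, 0.0]
force: [-0.7, -0.4, 0.4]
grip_width: -0.003
grip_force: 0.0
```

Call:
arm_command([
  {"dr": [0, 0, 0], "offset": [0, 0, 0], "hand": -1},
  {"dr": [0, 0, 0], "offset": [0, 0, 0], "hand": -1},
  {"dr": [0, 0, 0], "offset": [0, 0, 0], "hand": -1},
  {"dr": [0, 0, 0], "offset": [0, 0, 0], "hand": -1},
  {"dr": [0, 0, 0], "offset": [0, 0, 0], "hand": -1},
  {"dr": [0, 0, 0], "offset": [0, 0, 0], "hand": -1},
  {"dr": [0, 0, 0], "offset": [0, 0, 0], "hand": -1},
  {"dr": [0, 0, 0], "offset": [0, 0, 0], "hand": -1},
])

```text
time_s: 10.25
eef_pos: [634.4, 212.9, 130.4]
ee_rot: [-0.0, 0.111, 0.994, 0.0]
force: [-0.5, 0.5, 0.5]
grip_width: -0.0
grip_force: 0.0
```

Call:
arm_command([
  {"dr": [0, 0, 0], "offset": [0, 0, 0], "hand": -1},
  {"dr": [0, 0, 0], "offset": [0, 0, 0], "hand": -1},
  {"dr": [0, 0, 0], "offset": [0, 0, 0], "hand": -1},
  {"dr": [0, 0, 0], "offset": [0, 0, 0], "hand": -1},
  {"dr": [0, 0, 0], "offset": [0, 0, 0], "hand": -1},
  {"dr": [0, 0, 0], "offset": [0, 0, 0], "hand": -1},
  {"dr": [0, 0, 0], "offset": [0, 0, 0], "hand": -1},
  {"dr": [0, 0, 0], "offset": [0, 0, 0], "hand": -1},
])

```text
time_s: 11.05
eef_pos: [634.4, 212.9, 130.4]
ee_rot: [0.0, 0.111, 0.994, 0.0]
force: [0.4, 0.3, -0.2]
grip_width: 0.004
grip_force: 0.0
```

```bash
python3 -c "
from h import *
to(634.5,213,130)
cv2.imwrite('pics/s3.png',ctrl.capture('scene')[:,:,::-1])"
```

```text
11.05 [634.4 212.9 130.4] [ 0.43  0.28 -0.21] 0.004226381026655007 units [-0.001  0.001  0.004]
```

View pics/s3.png

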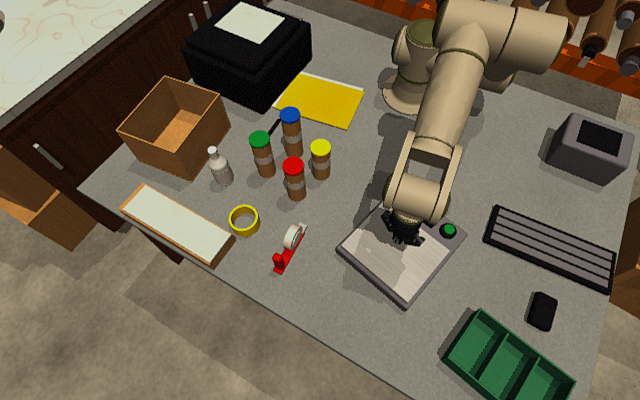

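The gripper hovers over the pan at about (403,232). The green button at (449,230) is up and the tubes stand where they were. I hand in.

```bash
python3 -c "
from rig import ctrl
print(ctrl.finish_job())"
```

```text
the job is handed in; nothing more can be done
None
```

I handed the job in at about 11 s: the green button was pressed fully and came back up, the red cap and then the platform were each pointed at for about 2 s, and the arm finished hovering over the platform with nothing seen to have moved; no verdict was returned.

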